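# Free the walnut from the seized nutcracker

### The arm

A 6-joint arm with a two-finger parallel gripper is mounted at the origin on the work surface. World frame = base frame: x ahead of the robot, y to its left, z up, the work surface at z = 0. Lengths are in m, angles in rad, forces in N, time in s.
With the tool pointing down it reaches from about 0.4 to 0.925 m from the base axis. Payload 12.5 kg.
Tool frame: the origin (TCP) lies at the very end of the fingers, on their centre line; the grasp point (between the pads) lies 19 mm behind it (r.grip_depth is the z of the grasp point in the tool frame, in m); z points along the fingers, y is the line along which they close (so a half turn about z gives the same grasp; the last joint's range is limited). The gripper opens to 95 mm and grips with 3 to 60 N. Pads are 20 mm wide; open, the fingers measure 119 mm over their backs; the gripper's body (75 mm by 180 mm) begins 59 mm behind the grasp point.
Start: joints at [1.214, 0.491, 1.559, -0, 1.092, -0.106], TCP at [0.155, 0.605, 0.215] pointing down, gripper open.
Joint ranges: [-3.1, 3.1], [-0.84, 2.19], [0.05, 2.79], [-1.13, 4.28], [0.06, 2.93], [-2.69, 2.69]. Speed limits (rad/s): [2.22, 2.22, 2.79, 3.14, 3.14, 3.14].

### API

Orientations are given as a unit quaternion [x, y, z, w].
In Python, from plant import r, optics gives the robot as it stands. The module is installed in compiled form; this text tells all that it offers.
- The arm moves only by the tool move_arm, never from a script. Its arguments are lists of equal length, an entry for each row: "slide": the shift along the world's x, y, z in mm, a list of three; "turn": the turn about the world's z in degrees; "hand": the finger opening in mm, from 0 to 95.1. A call has 1 to 10 rows; each row is the pose to reach, as a shift and turn from the pose commanded when the call began; what a row does not reach only later rows make up. A row lasts 1/12 s, in which the tool goes at most 41.7 mm and 7.16 degrees, less where a joint would pass 70% of its speed; a pose out of reach is approached as far as the arm can. A call with a gripper value outside its range is refused whole. The fingers move at their own pace and stop on an object; "grip_force" is the grip in N (left out, the last holds). Time passes only in rows, so rows that repeat a pose let the fingers close. It gives the time, the measured TCP pose, the force, the opening and the grip force at its end, in the units of the state.
- r.observe(): the state, without advancing time (a new reading comes with each control period).
- optics.capture(name): name is "side" or "top"; returns (picture, depth): 384x512x3 uint8, red, green, blue; 384x512 float32, m along the optical axis (not along the pixel's ray), 0 where there is no reading.
- optics.camera_model(name): a dict with "mtx" (3x3 intrinsics, pixels), "rvec" (rotation vector, rad) and "tvec" (3), from world to camera coordinates, as OpenCV has them. Camera axes: x right, y down, z forward; pixel columns grow to the right and rows downward; lengths in m; the calibration is good to about 2 mm. A picture is of the moment at which its call begins. camera_model takes no time and is no camera call.
- r.sign_off(): hands the job in; it is judged then, once.
The state is a dict: "time_s": time; "joint_positions": joint angles; "dq": joint speeds; "tau": joint torques, N m; "position": TCP position; "tcp_rot": TCP orientation; "ft_force": force on the tool from outside, world axes, zero at the start; "ft_torque": the same for the moment, N m; "finger_gap": finger opening in m; "gripper_force": force on a finger pad.
Only numpy, scipy, OpenCV 4.12 (cv2) and the standard library are available. Lean on these libraries where they do the work, as an engineer would, in place of code of your own. Each camera call takes 0.05 s, during which the arm holds its last target. There are 200 camera calls.

### The job

A walnut is shut in the jaws of the bench nutcracker and its red winged knob has seized: break the knob loose with a short firm anticlockwise twist, then keep turning it until the jaw is wound fully back, without wrenching the knob or driving it hard against its stop. Then lift the walnut out and put it whole into the white basket, handling it gently and not letting it fall. Leave the mug, the hammer and the two spare walnuts where they are, and the basket upright in its place.

Things in the scene. Friction and masses are not known exactly. Their poses are not given: they have to be found in the camera images.
- press: the bench nutcracker, bolted to the table: dark wooden base 250 x 90 x 20 mm, origin under its centre, x along the jaws from the knob towards the walnut, z up. A green gearbox (70 x 70 mm, top at z = 65 mm) stands at x = -50 mm, the red knob on it; the walnut stands at x = +70 mm; behind it is a fixed steel jaw (24 mm wide, x = 88 to 102 mm, up to z = 76 mm)
- knob_grip (a point): grip point of the red winged knob, on its upright axis, 96 mm above the table, 8 mm below the knob's top. The wing is an upright bar 46 mm long (this point's x), 14 mm thick (its y), standing 30 mm proud of a 48 mm disc whose top is 22 mm below this point. z is the turning axis, up. At the start the wing lies along the press's x; it does not rise as it turns
- knob_top (a point): middle of the knob's top. It turns anticlockwise seen from above, 2.17 rad from shut to a hard open stop: two or more grasps. It is seized: it stays put below about 0.4 N m, comes loose within the first 0.4 rad, then turns with under 0.1 N m. Grip it with 25 to 40 N; finger force on it (both fingers added, wrenching included) over 95 N breaks it, as does forcing it on past the stop
- jaw_face (a point): middle of the moving steel jaw's face against the walnut; the jaw (24 mm wide) slides along the press's x, driven by the knob through a rack: 12 mm per rad. Shut, this point is at x = 52.5 mm in the press's frame; fully back, at the stop, at x = 26.5 mm
- hood_tip (a point): front edge of the 22 mm wide hood on the moving jaw, 21 mm in front of the jaw's face and 2.5 mm above the walnut, at z = 71 to 77 mm: the walnut cannot be lifted until the jaw is back
- nut_rest (a point): middle of the top of the steel rest on which the walnut stands, 32 mm above the table; the rest is 24 mm along the press's x and 20 mm wide
- walnut_center (a point): middle of the walnut in the nutcracker: brown, 34 mm across, 36 mm high, standing on its flattened base 18 mm below this point. Both sides of it along the press's y are free; the jaws and rest are narrower than it. About 16 g; its shell stands 30 N of finger force (both fingers added); a grip of 6 to 10 N is plenty
- walnut: the same walnut; origin at the centre of its underside, z up
- basket: loose round white basket, 140 mm across at the foot, 172 mm at the rim, 55 mm high, wall 4 mm, floor 5 mm thick; origin under its centre, z up; it stands to the left or right of the nutcracker
- mug: blue mug, 80 mm across, 90 mm high, origin under its centre; stands on the other side from the basket; leave alone
- hammer: hammer 220 mm long lying on the chopping board beyond the nutcracker; origin under the middle of its length; leave alone
- spare1: a spare walnut standing on the table beyond the nutcracker, same size; leave alone
- spare2: another spare walnut standing on the table beyond the nutcracker; leave alone
There are look-alikes about, which are no part of the job. What is shaped like the walnut but pink or yellow is not meant. Of the things like the basket, leave any that is blue; of the rest the smaller one is meant.

How it is judged:
By the outcome, as a careful person would: the job done as asked, in the order asked, and still so for the second after the job is handed in, with the robot touching nothing.
It also fails if it takes over 72 s, if anything falls off the work surface, if the arm or the gripper's body presses on something with over 40 N, if the wrist force passes 120 N, or if a joint passes its speed limit or range.

## Working session

There is one attempt and no reset: what is moved stays moved. The work goes in short steps, Python scripts to look and compute and a tool call to move; the robot and the scene stay as the last step left them, time stands still between calls to the robot, and variables do not carry over. Pictures are saved under pics/ and viewed, at most 10 in all, crops included, and the job is handed in when it is done.

Besides the shell and the picture viewer there is one more tool, called after "Call:" in YAML: its name, and indented under it one key for each argument. move_arm: Moves the arm, as the interface text tells. Its arguments: {"type":"object","properties":{"slide":{"type":"array"},"turn":{"type":"array"},"hand":{"type":"array"},"grip_force":{"type":"number"}},"required":["slide","turn","hand"]}

```bash
mkdir -p pics; cat > h.py <<'E'
import numpy as np, cv2
from plant import r, optics
def cam(n):
    m=optics.camera_model(n); R=cv2.Rodrigues(np.array(m["rvec"],float))[0]
    return np.array(m["mtx"],float),R,np.array(m["tvec"],float).ravel()
def world(n,d):
    K,R,t=cam(n); v,u=np.mgrid[0:d.shape[0],0:d.shape[1]]
    p=np.stack([(u-K[0,2])/K[0,0]*d,(v-K[1,2])/K[1,1]*d,d],-1)
    return (p-t)@R
def snap(n,f,crop=None,s=1.5):
    a,d=optics.capture(n); np.savez('pics/'+f+'.npz',a=a,d=d)
    b=a if crop is None else a[crop[1]:crop[3],crop[0]:crop[2]]
    cv2.imwrite('pics/'+f+'.png',cv2.resize(b[:,:,::-1],None,fx=s,fy=s,interpolation=cv2.INTER_CUBIC))
    return a,world(n,d)
E
python3 - <<'E'
from h import *
snap('top','t1');snap('side','s1')
print(r.observe())
E
```

```text
{'time_s': 0.1, 'joint_positions': array([ 1.21439392e+00,  4.91465973e-01,  1.55938978e+00, -8.09584440e-06,
        1.09167833e+00, -1.05605316e-01]), 'dq': array([-0.0001073 , -0.00123264, -0.00035143,  0.00030763, -0.00120943,
        0.0006481 ]), 'tau': array([ 3.14053912e-03, -6.13623548e+01, -2.58608025e+01,  6.94631576e-02,
        4.70030098e-02, -5.17967237e-05]), 'position': array([0.15501943, 0.60525291, 0.21414043]), 'tcp_rot': array([ 1.25068294e-01,  9.92148023e-01, -4.59033657e-04, -1.04276616e-04]), 'ft_force': array([0.26579876, 0.48559212, 0.16713775]), 'ft_torque': array([ 0.01579452,  0.04694271, -0.01437656]), 'gripper_force': 0.0, 'finger_gap': 0.09493743997983804}
```

View pics/t1.png

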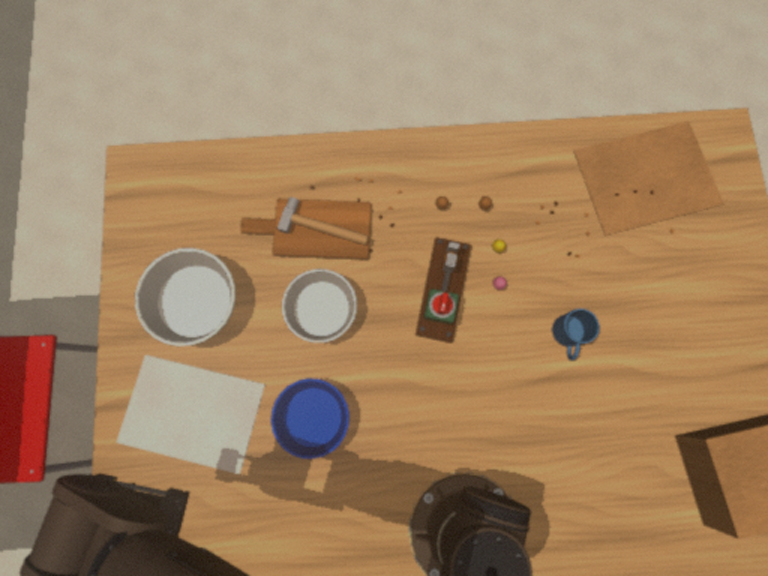

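View pics/s1.png

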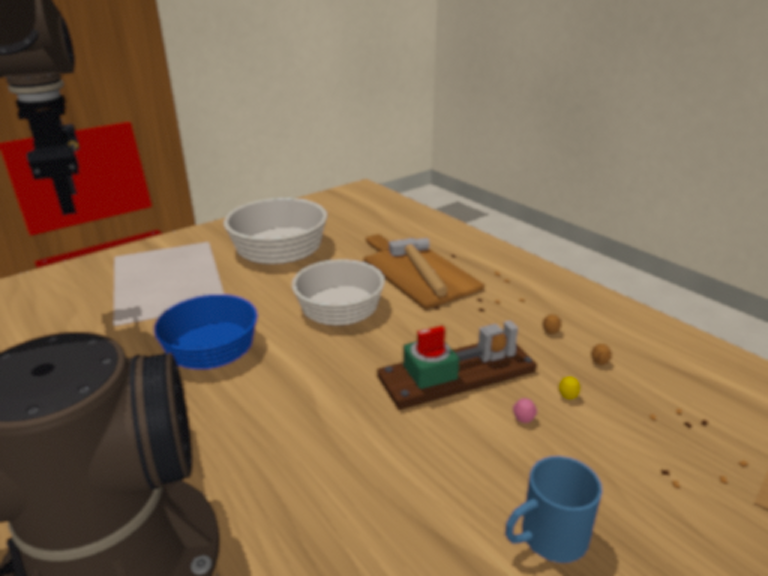

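The top view shows the nutcracker with its knob near (442,304) and the walnut end near (453,255). The small white basket is at (320,305), the large white one at (187,297), and the mug at (577,328). Next I'll measure these from the depth.

```bash
python3 - <<'E'
from h import *
z=np.load('pics/t1.npz');a=z['a'].astype(int);W=world('top',z['d']);ok=z['d']>0
sub=np.zeros(ok.shape,bool);sub[150:235,270:325]=1
red=sub&ok&(a[...,0]>150)&(a[...,1]<90)&(a[...,2]<90)
P=W[red];print('red',red.sum(),P.mean(0),P[:,2].max(),np.percentile(P[:,2],[10,50,90]))
Q=P[P[:,2]>.09];print('wing',len(Q),Q.mean(0));c=Q[:,:2]-Q[:,:2].mean(0);u,s,v=np.linalg.svd(c);print(v[0],np.degrees(np.arctan2(v[0,1],v[0,0])),np.ptp(c@v[0]),np.ptp(c@v[1]))
# base top: 
B=sub&ok&(W[...,2]>.012)&(a.sum(-1)<330)
P=W[sub&ok&(W[...,2]>.012)][:,:2].astype(np.float32);print('press rect',cv2.minAreaRect(P))
S=W[sub&ok&(W[...,2]>.066)&(W[...,1]<9)];
m=sub&ok&(W[...,2]>.045)&~red; m[190:]=0
for p,q in zip(W[m],a[m]): print(np.round(p,3),q)
# basket rim
m=np.zeros_like(ok);m[170:240,180:245]=1
m&=ok&(W[...,2]>.045)
P=W[m];x0,x1=P[:,:2].min(0),P[:,:2].max(0);print('basket',(x0+x1)/2,x1-x0,P[:,2].max(),cv2.minEnclosingCircle(P[:,:2].astype(np.float32)))
E
```

```text
red 75 [0.51139116 0.02253388 0.0873244 ] 0.10842870550624946 [0.07179058 0.07663293 0.10471738]
wing 35 [0.51052292 0.01689924 0.1029186 ]
[-0.94991491  0.31250867] 161.78952033235498 0.04159485002457859 0.012139076456937578
press rect ((0.5567038655281067, 0.004019834101200104), (0.08996547013521194, 0.2502683997154236), 74.19256591796875)
[ 0.653 -0.012  0.077] [119 103  93]
[ 0.653 -0.015  0.077] [144 133 124]
[ 0.652 -0.018  0.079] [151 143 134]
[ 0.653 -0.023  0.074] [151 141 131]
[ 0.653 -0.026  0.074] [142 131 121]
[ 0.652 -0.029  0.079] [134 120 110]
[ 0.65  -0.011  0.076] [132 120 111]
[ 0.65  -0.015  0.076] [151 143 133]
[ 0.65  -0.019  0.075] [154 147 137]
[ 0.649 -0.022  0.075] [154 145 137]
[ 0.649 -0.025  0.076] [154 144 136]
[ 0.649 -0.029  0.074] [152 142 134]
[ 0.649 -0.033  0.072] [146 138 127]
[ 0.653 -0.011  0.054] [94 76 64]
[ 0.646 -0.011  0.075] [125 115 109]
[ 0.646 -0.015  0.075] [140 131 123]
[ 0.646 -0.018  0.075] [143 135 125]
[ 0.645 -0.021  0.078] [145 136 129]
[ 0.646 -0.025  0.075] [154 145 137]
[ 0.644 -0.028  0.078] [152 144 136]
[ 0.645 -0.032  0.0
[... 3589 characters left out ...]
.057] [83 68 59]
[ 0.6   -0.002  0.057] [75 66 56]
[ 0.597 -0.004  0.068] [82 72 62]
[ 0.598 -0.008  0.065] [84 74 66]
[ 0.596 -0.011  0.07 ] [87 78 69]
[ 0.596 -0.014  0.073] [83 74 67]
[ 0.595 -0.017  0.076] [86 76 66]
[ 0.599 -0.003  0.049] [78 70 59]
[ 0.598 -0.007  0.049] [80 69 60]
[ 0.598 -0.01   0.049] [77 68 60]
[ 0.596 -0.013  0.055] [75 65 56]
[ 0.595 -0.016  0.058] [78 65 54]
[ 0.595 -0.014  0.046] [76 66 56]
[ 0.594 -0.017  0.047] [76 62 51]
[ 0.591 -0.003  0.048] [71 61 51]
[ 0.581 -0.006  0.045] [86 75 67]
[ 0.57  -0.005  0.046] [80 65 57]
basket [0.52757547 0.30254011] [0.1734303  0.17343718] 0.061154375080508264 ((0.5285666584968567, 0.30322763323783875), 0.0882294625043869)
```

Call:
move_arm:
  slide:
    - [25,-32,0]
    - [50,-64,0]
    - [75,-96,0]
    - [100,-128,0]
    - [125,-160,0]
    - [150,-192,0]
    - [175,-224,0]
    - [200,-256,0]
    - [225,-288,0]
    - [250,-320,0]
  turn: [-7,-14,-21,-28,-35,-42,-49,-56,-63,-70]
  hand: [60,60,60,60,60,60,60,60,60,60]
  grip_force: 32

```text
time_s: 0.93
position: [0.4058, 0.2837, 0.2146]
tcp_rot: [0.674, 0.739, -0.0, 0.0]
ft_force: [0.6, 1.1, -1.1]
finger_gap: 0.0602
gripper_force: 0.0
```

Call:
move_arm:
  slide:
    - [12,-30,0]
    - [24,-60,0]
    - [36,-90,0]
    - [48,-120,0]
    - [60,-150,0]
    - [72,-180,0]
    - [84,-210,0]
    - [94,-240,0]
    - [104,-268,0]
    - [104,-268,0]
  turn: [-7,-14,-21,-28,-35,-42,-49,-56,-63,-70]
  hand: [60,60,60,60,60,60,60,60,60,60]

```text
time_s: 1.77
position: [0.5105, 0.0136, 0.2143]
tcp_rot: [0.976, 0.217, 0.0, 0.0]
ft_force: [-0.5, -0.2, -1.3]
finger_gap: 0.06
gripper_force: 0.0
```

Call:
move_arm:
  slide:
    - [0,0,-10]
    - [0,0,-20]
    - [0,0,-30]
    - [0,0,-40]
    - [0,0,-50]
    - [0,0,-60]
    - [0,0,-60]
    - [0,0,-60]
  turn: [-7,-14,-21,-28,-35,-41.5,-41.5,-41.5]
  hand: [50,50,50,50,50,50,50,50]

```text
time_s: 2.43
position: [0.5089, 0.0175, 0.1544]
tcp_rot: [0.991, -0.136, -0.001, 0.0]
ft_force: [1.1, -0.4, -0.0]
finger_gap: 0.05
gripper_force: 0.0
```

```bash
cat >> h.py <<'E'
def st():
    o=r.observe(); q=o['tcp_rot']; from scipy.spatial.transform import Rotation as Ro
    y=Ro.from_quat(q).as_matrix()[:,1]
    print('t%.2f pos %s yaw_y %.1f F %s T %s gap %.1f gf %.1f'%(o['time_s'],np.round(o['position']*1e3,1),np.degrees(np.arctan2(y[1],y[0])),np.round(o['ft_force'],1),np.round(o['ft_torque'],2),o['finger_gap']*1e3,o['gripper_force']),np.round(o['joint_positions'],2))
E
python3 - <<'E'
from h import *
snap('side','s2',(200,180,420,300),3.6);st()
E
```

```text
t2.48 pos [509.2  17.5 154.9] yaw_y -105.6 F [0.4 0.4 0.1] T [-0.03  0.16 -0.03] gap 50.2 gf 0.0 [-0.1   0.4   1.91 -0.    0.83  1.75]
```

View pics/s2.png

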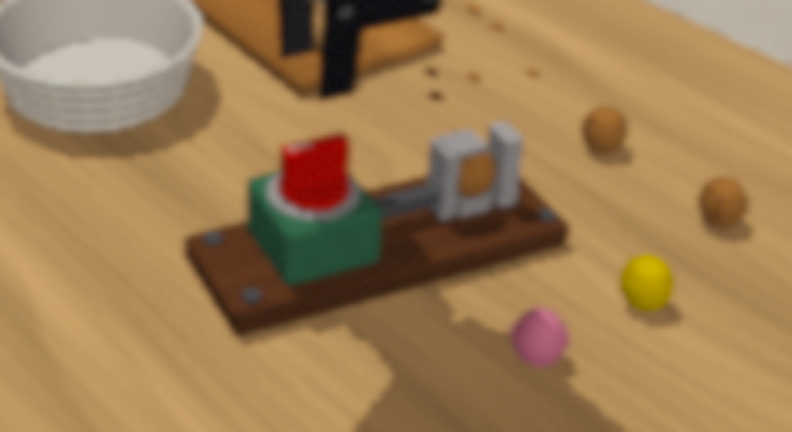

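The crop shows the fingers above the knob, with the red wing at about (313,165) and the fingers at (320,45), plausibly in line. I'll go down and grip.

Call:
move_arm:
  slide:
    - [0,0,-15]
    - [0,0,-30]
    - [0,0,-45]
    - [0,0,-60]
    - [0,0,-70]
    - [0,0,-76]
    - [0,0,-76]
  turn: [0,0,0,0,0,0,0]
  hand: [50,50,50,50,50,50,50]

```text
time_s: 3.07
position: [0.5089, 0.0175, 0.0781]
tcp_rot: [0.991, -0.137, -0.001, 0.0]
ft_force: [0.2, 0.5, 0.2]
finger_gap: 0.0502
gripper_force: 0.0
```

Call:
move_arm:
  slide:
    - [0,0,0]
    - [0,0,0]
    - [0,0,0]
    - [0,0,0]
    - [0,0,0]
    - [0,0,0]
  turn: [0,0,0,0,0,0]
  hand: [25,18,10,10,10,10]
  grip_force: 30

```text
time_s: 3.57
position: [0.5091, 0.0173, 0.0789]
tcp_rot: [0.99, -0.138, 0.0, 0.0]
ft_force: [-4.9, -20.7, 7.0]
finger_gap: 0.0156
gripper_force: 11.4
```

```bash
python3 -c "
from h import *
st()"
```

```text
t3.57 pos [509.1  17.3  78.9] yaw_y -105.9 F [ -4.9 -20.7   7. ] T [-4.14  1.18  0.06] gap 15.6 gf 11.4 [-0.1   0.52  1.98 -0.    0.64  1.75]
```

Call:
move_arm:
  slide:
    - [-0.2,-0.6,0]
    - [-0.3,-1.2,0]
    - [-0.3,-1.2,0]
    - [-0.3,-1.2,0]
  turn: [0,0,0,0]
  hand: [10,10,10,10]

```text
time_s: 3.9
position: [0.5088, 0.0163, 0.0789]
tcp_rot: [0.99, -0.138, 0.0, 0.0]
ft_force: [-0.8, 0.1, 5.7]
finger_gap: 0.0138
gripper_force: 30.0
```

```bash
python3 -c "
from h import *
st()"
```

```text
t3.90 pos [508.8  16.3  78.9] yaw_y -105.9 F [-0.8  0.1  5.7] T [-0.03  0.44 -0.  ] gap 13.8 gf 30.0 [-0.1   0.52  1.98 -0.    0.64  1.75]
```

Call:
move_arm:
  slide:
    - [0,0,0]
    - [0,0,0]
    - [0,0,0]
    - [0,0,0]
  turn: [2,4,6,6]
  hand: [10,10,10,10]

```text
time_s: 4.23
position: [0.5088, 0.0163, 0.0789]
tcp_rot: [0.996, -0.085, 0.0, -0.0]
ft_force: [-0.8, -1.4, 6.5]
finger_gap: 0.014
gripper_force: 30.0
```

```bash
python3 -c "
from h import *
st()"
```

```text
t4.23 pos [508.8  16.3  78.9] yaw_y -99.8 F [-0.8 -1.4  6.5] T [ 0.05  0.61 -0.23] gap 14.0 gf 30.0 [-0.1   0.52  1.98  0.    0.64  1.64]
```

Call:
move_arm:
  slide:
    - [0,0,0]
    - [0,0,0]
    - [0,0,0]
    - [0,0,0]
  turn: [2,4,6,6]
  hand: [10,10,10,10]

```text
time_s: 4.57
position: [0.5089, 0.0162, 0.079]
tcp_rot: [0.999, -0.033, 0.0, 0.0]
ft_force: [-1.0, -0.4, 5.7]
finger_gap: 0.0141
gripper_force: 30.0
```

```bash
python3 -c "
from h import *
st()"
```

```text
t4.57 pos [508.9  16.2  79. ] yaw_y -93.8 F [-1.  -0.4  5.7] T [0.17 0.41 0.12] gap 14.1 gf 30.0 [-0.1   0.52  1.98 -0.    0.64  1.54]
```

Call:
move_arm:
  slide:
    - [0,0,0]
    - [0,0,0]
    - [0,0,0]
    - [0,0,0]
  turn: [3,6,9,9]
  hand: [10,10,10,10]

```text
time_s: 4.9
position: [0.5089, 0.0162, 0.079]
tcp_rot: [0.999, 0.046, 0.0, 0.0]
ft_force: [-1.1, -1.8, 5.7]
finger_gap: 0.014
gripper_force: 30.0
```

```bash
python3 -c "
from h import *
st();snap('side','s3',(200,180,420,300),3.6)"
```

```text
t4.90 pos [508.9  16.2  79. ] yaw_y -84.7 F [-1.1 -1.8  5.7] T [-0.29  0.44  0.04] gap 14.0 gf 30.0 [-0.1   0.52  1.98 -0.    0.64  1.38]
```

View pics/s3.png

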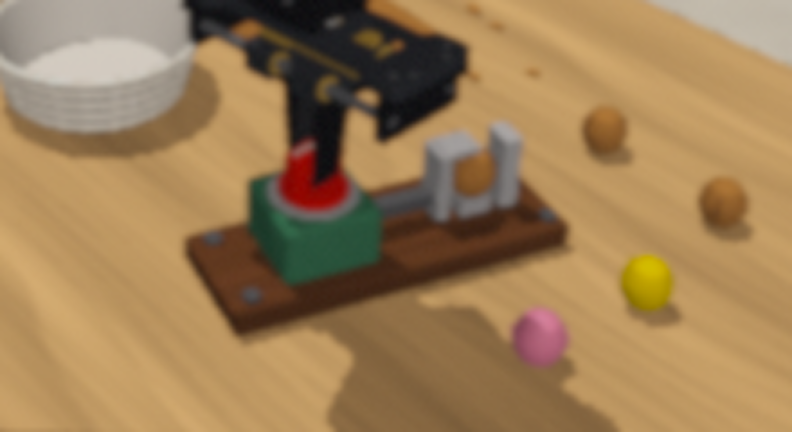

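The knob is loose: the wing has turned with the fingers at (320,165) and the hood edge has gone back from about x=480 to 475 px. I'll keep winding.

Call:
move_arm:
  slide:
    - [0,0,0]
    - [0,0,0]
    - [0,0,0]
    - [0,0,0]
    - [0,0,0]
    - [0,0,0]
    - [0,0,0]
    - [0,0,0]
    - [0,0,0]
    - [0,0,0]
  turn: [5,10,15,20,25,30,35,40,45,45]
  hand: [10,10,10,10,10,10,10,10,10,10]

```text
time_s: 5.78
position: [0.509, 0.016, 0.079]
tcp_rot: [0.905, 0.426, 0.0, 0.0]
ft_force: [-1.5, -3.2, 5.7]
finger_gap: 0.014
gripper_force: 30.0
```

```bash
python3 -c "
from h import *
st()"
```

```text
t5.78 pos [509.  16.  79.] yaw_y -39.5 F [-1.5 -3.2  5.7] T [-0.71  0.37  0.01] gap 14.0 gf 30.0 [-0.1   0.52  1.98 -0.    0.64  0.59]
```

Call:
move_arm:
  slide:
    - [0,0,0]
    - [0,0,0]
    - [0,0,0]
    - [0,0,0]
    - [0,0,0]
    - [0,0,0]
    - [0,0,0]
    - [0,0,0]
    - [0,0,0]
    - [0,0,0]
  turn: [5,10,15,20,25,30,35,40,45,45]
  hand: [10,10,10,10,10,10,10,10,10,10]

```text
time_s: 6.62
position: [0.5092, 0.016, 0.079]
tcp_rot: [0.673, 0.739, 0.0, 0.001]
ft_force: [0.4, -3.6, 5.4]
finger_gap: 0.0138
gripper_force: 30.0
```

Call:
move_arm:
  slide:
    - [0,0,0]
    - [0,0,0]
    - [0,0,0]
    - [0,0,0]
    - [0,0,0]
    - [0,0,0]
  turn: [2,4,6,8,9,9]
  hand: [10,10,10,10,10,10]

```text
time_s: 7.12
position: [0.5092, 0.016, 0.0789]
tcp_rot: [0.615, 0.788, 0.0, 0.001]
ft_force: [0.3, -3.2, 5.0]
finger_gap: 0.0139
gripper_force: 30.0
```

```bash
python3 -c "
from h import *
st()"
```

```text
t7.12 pos [509.2  16.   78.9] yaw_y 14.1 F [ 0.3 -3.2  5. ] T [-0.86  0.12  0.08] gap 13.9 gf 30.0 [-0.1   0.52  1.98 -0.    0.64 -0.34]
```

Call:
move_arm:
  slide:
    - [0,0,0]
    - [0,0,0]
    - [0,0,0]
    - [0,0,0]
    - [0,0,0]
  turn: [1,2,3,3,3]
  hand: [10,10,10,10,10]

```text
time_s: 7.53
position: [0.5092, 0.016, 0.079]
tcp_rot: [0.595, 0.804, 0.0, 0.001]
ft_force: [0.4, -3.5, 6.3]
finger_gap: 0.0135
gripper_force: 30.0
```

```bash
python3 -c "
from h import *
st()"
```

```text
t7.53 pos [509.2  16.   79. ] yaw_y 17.0 F [ 0.4 -3.5  6.3] T [-0.88  0.12 -0.  ] gap 13.5 gf 30.0 [-0.1   0.52  1.98 -0.    0.64 -0.39]
```

Call:
move_arm:
  slide:
    - [0,0,0]
    - [0,0,0]
    - [0,0,0]
  turn: [0.5,1,1]
  hand: [10,10,10]

```text
time_s: 7.78
position: [0.5092, 0.016, 0.079]
tcp_rot: [0.588, 0.809, 0.0, 0.001]
ft_force: [0.6, -3.5, 5.1]
finger_gap: 0.0137
gripper_force: 30.0
```

```bash
python3 -c "
from h import *
st()
K,R,t=cam('side');print(cv2.projectPoints(np.array([[.5567+x*.962+y*.2725,.004-x*.2725+y*.962,z] for x,y,z in [(.0475,0,.077),(.0735,0,.077),(.07,-.017,.05)]]),cv2.Rodrigues(R)[0],t,K,None)[0].reshape(-1,2))
snap('side','s4',(270,190,370,265),8)"
```

```text
t7.78 pos [509.2  16.   79. ] yaw_y 18.0 F [ 0.6 -3.5  5.1] T [-0.85  0.07 -0.04] gap 13.7 gf 30.0 [-0.1   0.52  1.98 -0.    0.64 -0.41]
[[322.25069698 219.50797082]
 [331.59799564 217.19787911]
 [333.0707122  230.35952948]]
```

View pics/s4.png

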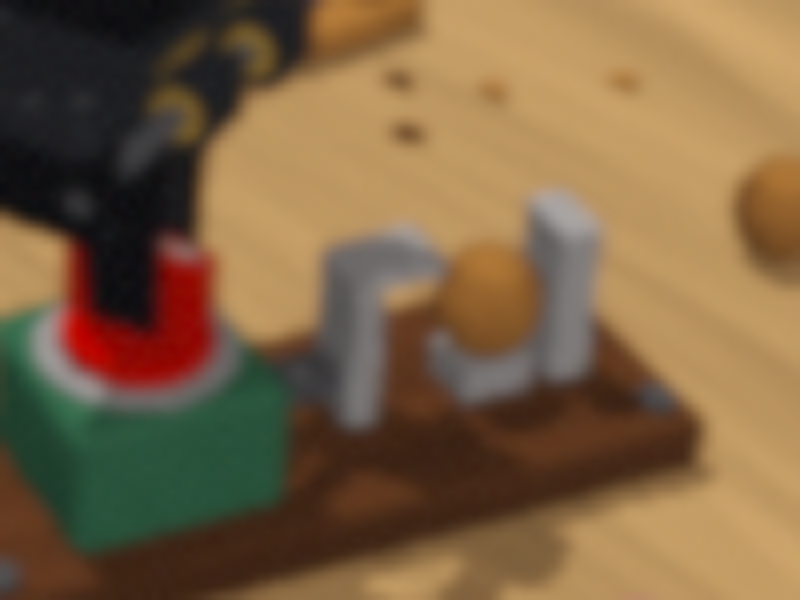

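The jaw is nearly back: the hood edge at about (440,260) now clears the walnut at (490,297), and there is no stop torque yet. I'll creep the last bit.

Call:
move_arm:
  slide:
    - [0,0,0]
    - [0,0,0]
  turn: [0.6,0.6]
  hand: [10,10]

```text
time_s: 8.0
position: [0.5092, 0.016, 0.0789]
tcp_rot: [0.583, 0.812, 0.0, 0.001]
ft_force: [0.8, -4.3, 5.6]
finger_gap: 0.014
gripper_force: 30.0
```

```bash
python3 -c "
from h import *
st()"
```

```text
t8.00 pos [509.2  16.   78.9] yaw_y 18.6 F [ 0.8 -4.3  5.6] T [-0.9   0.15 -0.02] gap 14.0 gf 30.0 [-0.1   0.52  1.98 -0.    0.64 -0.42]
```

Call:
move_arm:
  slide:
    - [0,0,0]
    - [0,0,0]
  turn: [0.6,0.6]
  hand: [10,10]

```text
time_s: 8.17
position: [0.5092, 0.016, 0.0789]
tcp_rot: [0.579, 0.815, 0.0, 0.001]
ft_force: [0.6, -2.9, 5.7]
finger_gap: 0.0139
gripper_force: 30.0
```

```bash
python3 -c "
from h import *
st()"
```

```text
t8.17 pos [509.2  16.   78.9] yaw_y 19.2 F [ 0.6 -2.9  5.7] T [-0.94  0.1  -0.39] gap 13.9 gf 30.0 [-0.1   0.52  1.98 -0.    0.64 -0.43]
```

The stop is just felt (0.39 N m). I'll ease off, release and go over the walnut.

Call:
move_arm:
  slide:
    - [0,0,0]
    - [0,0,0]
    - [0,0,0]
    - [0,0,0]
    - [0,0,0]
  turn: [-0.6,-0.6,-0.6,-0.6,-0.6]
  hand: [10,16,30,45,50]

```text
time_s: 8.58
position: [0.5087, 0.0164, 0.0785]
tcp_rot: [0.583, 0.813, -0.0, -0.0]
ft_force: [0.2, -0.5, 0.1]
finger_gap: 0.0311
gripper_force: 0.0
```

Call:
move_arm:
  slide:
    - [0,0,20]
    - [0,0,40]
    - [0,0,60]
    - [25,-7,75]
    - [50,-14,75]
    - [80,-22,75]
    - [105,-29,75]
    - [115,-32,75]
    - [115,-32,75]
    - [115,-32,75]
  turn: [0,0,7,14,21,28,35,42,49,55.6]
  hand: [55,55,55,55,55,55,55,55,55,55]
  grip_force: 8

```text
time_s: 9.42
position: [0.6241, -0.0159, 0.1529]
tcp_rot: [0.134, 0.991, 0.0, -0.0]
ft_force: [-0.5, -0.4, 0.1]
finger_gap: 0.0548
gripper_force: 0.0
```

```bash
python3 - <<'E'
from h import *
st()
a,W=snap('side','s5',(270,170,370,245),8)
S=W[170:240,300:350].reshape(-1,3);A=a[170:240,300:350].reshape(-1,3).astype(int)
ax=np.array([.962,-.2725]);O=np.array([.5571,.0028])
d=(S[:,:2]-O);X=d@ax;Y=d@np.array([.2725,.962])
m=(X>.03)&(X<.11)&(abs(Y)<.025)&(S[:,2]>.036)&(S[:,2]<.08)
br=m&(A[:,0]-A[:,2]>60)&(X<.09)
print(br.sum(),'nut X,Y range',np.percentile(X[br],[2,50,98]),np.percentile(Y[br],[2,98]),S[br,2].max())
g=m&(A[:,0]-A[:,2]<35)&(A[:,0]>100)&(X<.065);print('jaw',X[g].min(),X[g].max(),np.percentile(Y[g],[2,98]))
g=m&(A[:,0]-A[:,2]<35)&(A[:,0]>100)&(X>.08);print('fix',np.percentile(X[g],[2,98]),np.percentile(Y[g],[2,98]))
E
```

```text
t9.42 pos [624.1 -15.9 152.9] yaw_y 74.6 F [-0.5 -0.4  0.1] T [0.02 0.01 0.05] gap 54.8 gf 0.0 [-0.13  0.55  1.63  0.    0.96 -1.43]
136 nut X,Y range [0.05480202 0.06502722 0.0787228 ] [-0.01861343  0.00450988] 0.0688984992575144
jaw 0.030425601067498094 0.04792841969111433 [-0.01341327  0.00863584]
fix [0.08850472 0.10031163] [-0.0144219   0.00571127]
```

View pics/s5.png

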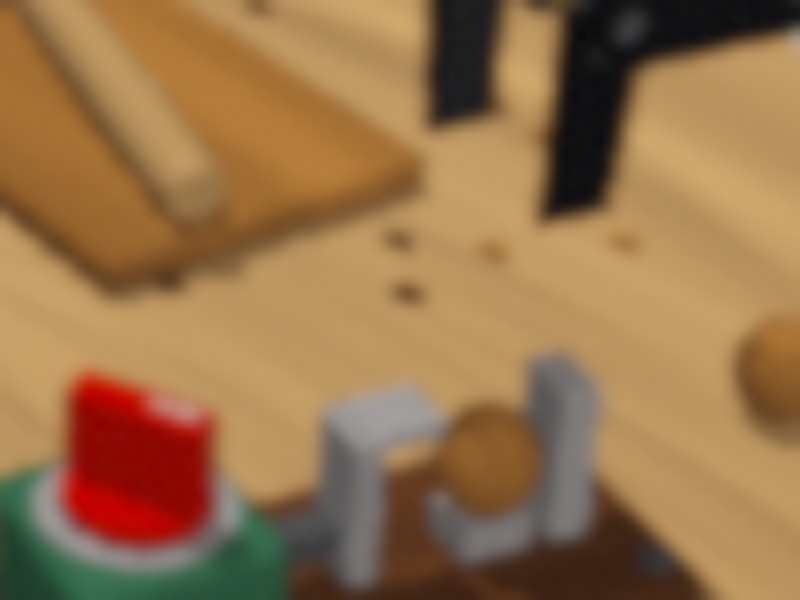

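The walnut stands free at crop (490,458), the hood at (440,420) is clear of it and the measured jaw position matches fully back. The fingers (465,110 and 580,200) straddle it, so I'll go down.

Call:
move_arm:
  slide:
    - [0.3,-0.4,-20]
    - [0.3,-0.4,-40]
    - [0.3,-0.4,-60]
    - [0.3,-0.4,-75]
    - [0.3,-0.4,-90]
    - [0.3,-0.4,-105]
    - [0.3,-0.4,-115]
    - [0.3,-0.4,-120]
    - [0.3,-0.4,-120]
  turn: [0,0,0,0,0,0,0,0,0]
  hand: [55,55,55,55,55,55,55,55,55]

```text
time_s: 10.22
position: [0.6237, -0.016, 0.0327]
tcp_rot: [0.137, 0.991, 0.0, -0.001]
ft_force: [-0.1, -0.4, 0.1]
finger_gap: 0.0549
gripper_force: 0.0
```

Call:
move_arm:
  slide:
    - [0,0,0]
    - [0,0,0]
    - [0,0,0]
    - [0,0,0]
    - [0,0,0]
    - [0,0,0]
    - [0,0,0]
  turn: [0,0,0,0,0,0,0]
  hand: [48,43,39,37,35,33,31]
  grip_force: 7

```text
time_s: 10.8
position: [0.6242, -0.0162, 0.0339]
tcp_rot: [0.136, 0.991, 0.0, 0.0]
ft_force: [0.5, -0.5, 2.1]
finger_gap: 0.0331
gripper_force: 7.0
```

```bash
python3 -c "
from h import *
st()"
```

```text
t10.80 pos [624.2 -16.2  33.9] yaw_y 74.3 F [ 0.5 -0.5  2.1] T [-0.07  0.02 -0.01] gap 33.1 gf 7.0 [-0.13  0.71  1.71  0.    0.72 -1.43]
```

Call:
move_arm:
  slide:
    - [0,0,4]
    - [0,0,12]
    - [0,0,24]
    - [0,0,40]
    - [0,0,60]
    - [0,0,80]
    - [0,0,100]
    - [0,0,115]
    - [0,0,120]
    - [0,0,120]
  turn: [0,0,0,0,0,0,0,0,0,0]
  hand: [30,30,30,30,30,30,30,30,30,30]

```text
time_s: 11.63
position: [0.6246, -0.0162, 0.1557]
tcp_rot: [0.136, 0.991, 0.0, 0.002]
ft_force: [1.4, -0.2, -0.9]
finger_gap: 0.0329
gripper_force: 7.0
```

Call:
move_arm:
  slide:
    - [-4,13,0]
    - [-10,35,0]
    - [-18,60,0]
    - [-27,90,0]
    - [-36,120,0]
    - [-45,150,0]
    - [-54,180,0]
    - [-63,210,0]
    - [-72,240,0]
    - [-80,265,0]
  turn: [0,0,0,0,0,0,0,0,0,0]
  hand: [30,30,30,30,30,30,30,30,30,30]

```text
time_s: 12.47
position: [0.5422, 0.2512, 0.1525]
tcp_rot: [0.136, 0.991, -0.0, -0.001]
ft_force: [0.5, -0.4, 0.3]
finger_gap: 0.0335
gripper_force: 7.0
```

Call:
move_arm:
  slide:
    - [-6,22,0]
    - [-12,42,0]
    - [-16,54,0]
    - [-16,54,0]
    - [-16,54,0]
  turn: [0,0,0,0,0]
  hand: [30,30,30,30,30]

```text
time_s: 12.88
position: [0.5274, 0.3031, 0.1529]
tcp_rot: [0.136, 0.991, -0.0, -0.001]
ft_force: [-0.9, 0.1, 0.2]
finger_gap: 0.0328
gripper_force: 7.0
```

```bash
python3 -c "
from h import *
st();snap('side','s6',(170,80,330,230),3.9)"
```

```text
t12.88 pos [527.4 303.1 152.9] yaw_y 74.4 F [-0.9  0.1  0.2] T [-0.    0.06 -0.04] gap 32.8 gf 7.0 [ 0.41  0.53  1.67 -0.    0.94 -0.89]
```

View pics/s6.png

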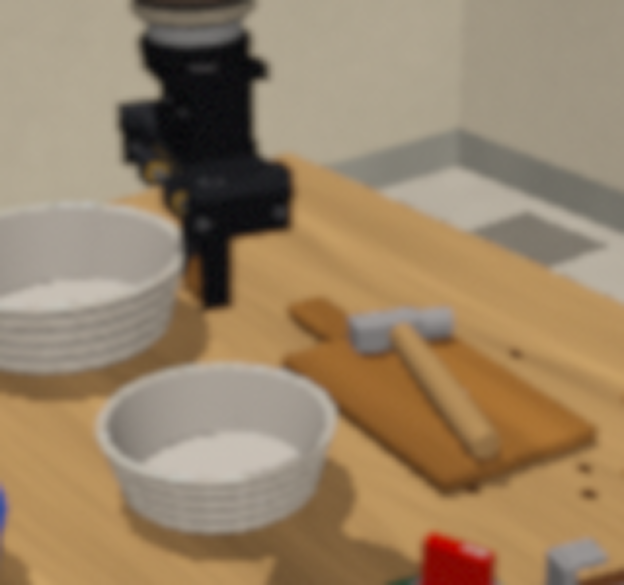

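The gripper, with the walnut just visible at (190,275), hangs above the small basket at (217,445). I'll lower it.

Call:
move_arm:
  slide:
    - [0,0,-18]
    - [0,0,-36]
    - [0,0,-54]
    - [0,0,-72]
    - [0,0,-90]
    - [0,0,-108]
    - [0,0,-122]
    - [0,0,-134]
    - [0,0,-142]
    - [0,0,-142]
  turn: [0,0,0,0,0,0,0,0,0,0]
  hand: [30,30,30,30,30,30,30,30,30,30]

```text
time_s: 13.77
position: [0.5277, 0.302, 0.0102]
tcp_rot: [0.137, 0.991, -0.001, -0.001]
ft_force: [0.8, 0.1, -0.7]
finger_gap: 0.033
gripper_force: 7.0
```

Call:
move_arm:
  slide:
    - [0,0,-1]
    - [0,0,-2]
    - [0,0,-2]
  turn: [0,0,0]
  hand: [30,30,30]

```text
time_s: 14.02
position: [0.5284, 0.303, 0.0103]
tcp_rot: [0.136, 0.991, 0.0, 0.0]
ft_force: [-0.0, 1.0, -0.4]
finger_gap: 0.0329
gripper_force: 7.0
```

```bash
python3 -c "
from h import *
st()"
```

```text
t14.02 pos [528.4 303.   10.3] yaw_y 74.3 F [-0.   1.  -0.4] T [ 0.04 -0.02 -0.02] gap 32.9 gf 7.0 [ 0.41  0.73  1.76  0.    0.65 -0.89]
```

Call:
move_arm:
  slide:
    - [0,0,-1]
    - [0,0,-2]
    - [0,0,-2]
  turn: [0,0,0]
  hand: [30,30,30]

```text
time_s: 14.27
position: [0.5281, 0.3029, 0.0078]
tcp_rot: [0.136, 0.991, 0.0, 0.0]
ft_force: [0.3, -0.3, -0.2]
finger_gap: 0.0328
gripper_force: 7.0
```

```bash
python3 -c "
from h import *
st()"
```

```text
t14.27 pos [528.1 302.9   7.8] yaw_y 74.3 F [ 0.3 -0.3 -0.2] T [-0.01  0.01  0.04] gap 32.8 gf 7.0 [ 0.41  0.73  1.76  0.    0.65 -0.89]
```

Call:
move_arm:
  slide:
    - [0,0,-0.5]
    - [0,0,-1]
    - [0,0,-1]
  turn: [0,0,0]
  hand: [30,30,30]

```text
time_s: 14.52
position: [0.5282, 0.3029, 0.0069]
tcp_rot: [0.136, 0.991, 0.0, 0.0]
ft_force: [-0.7, -0.0, 3.8]
finger_gap: 0.0329
gripper_force: 7.0
```

```bash
python3 -c "
from h import *
st()"
```

```text
t14.52 pos [528.2 302.9   6.9] yaw_y 74.3 F [-0.7 -0.   3.8] T [-0.09  0.07 -0.01] gap 32.9 gf 7.0 [ 0.41  0.73  1.76  0.    0.65 -0.89]
```

Contact with the floor is felt (3.8 N). I'll release gently and retreat.

Call:
move_arm:
  slide:
    - [0,0,0.3]
    - [0,0,0.3]
    - [0,0,0.3]
    - [0,0,0.3]
    - [0,0,0.3]
    - [0,0,0.3]
    - [0,0,0.3]
  turn: [0,0,0,0,0,0,0]
  hand: [32,34,37,41,46,50,50]

```text
time_s: 15.1
position: [0.5281, 0.3029, 0.0069]
tcp_rot: [0.136, 0.991, 0.0, -0.0]
ft_force: [-0.4, 0.2, 0.3]
finger_gap: 0.0491
gripper_force: 0.0
```

Call:
move_arm:
  slide:
    - [0,0,5]
    - [0,0,15]
    - [0,0,30]
    - [0,0,50]
    - [0,0,75]
    - [0,0,100]
    - [0,0,125]
    - [0,0,150]
    - [0,0,160]
    - [0,0,160]
  turn: [0,0,0,0,0,0,0,0,0,0]
  hand: [50,50,50,50,50,50,50,50,50,50]

```text
time_s: 15.93
position: [0.5289, 0.3033, 0.17]
tcp_rot: [0.136, 0.991, 0.001, 0.002]
ft_force: [-0.2, -1.0, -0.3]
finger_gap: 0.0502
gripper_force: 0.0
```

Call:
move_arm:
  slide:
    - [-15,20,10]
    - [-40,50,20]
    - [-65,80,30]
    - [-90,110,40]
    - [-115,140,50]
    - [-140,170,60]
    - [-150,180,60]
    - [-150,180,60]
  turn: [0,0,0,0,0,0,0,0]
  hand: [50,50,50,50,50,50,50,50]

```text
time_s: 16.6
position: [0.3756, 0.4847, 0.226]
tcp_rot: [0.134, 0.991, -0.0, -0.0]
ft_force: [0.2, -1.2, 0.3]
finger_gap: 0.0499
gripper_force: 0.0
```

```bash
python3 -c "
from h import *
st();snap('top','t7',(150,110,420,260),2.9)"
```

```text
t16.60 pos [375.6 484.7 226. ] yaw_y 74.5 F [ 0.2 -1.2  0.3] T [-0.02  0.05  0.02] gap 49.9 gf 0.0 [ 0.8   0.46  1.57  0.    1.1  -0.5 ]
```

View pics/t7.png

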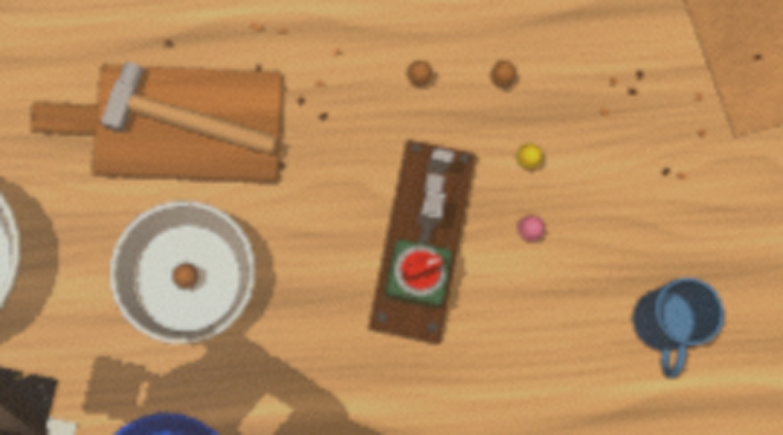

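The walnut stands in the middle of the small white basket at (186,276), the press is open, and the hammer, mug and spare walnuts are where they were.

```bash
python3 -c "
from h import *
print(r.sign_off())"
```

```text
the job is handed in; nothing more can be done
None
```

The knob came loose and was wound back until it just touched its stop. The walnut is standing in the small white basket, the other things look unmoved in the last picture, and the job was handed in at about 17 s; no verdict came back.

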